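# Press the bronze bushing home in the gauge fixture

### The job

Take the bronze bushing out of the blue rack, start its shank squarely in the bore of the steel carrier on the grey gauge fixture, and press it in until its shoulder sits flush on the carrier's face; then let go. Feel for the bore and press gently and steadily, never slamming or forcing the bushing, and leave the steel spare and the other things on the bench alone.

Things in the scene. Friction and masses are not known exactly. Their poses are not given: they have to be found in the camera images.
- bushing_mid (a point): Bronze bushing, 0.28 kg, upright in one of the rack's two holes. Shank 26 mm diameter, 24 mm long, its last 6 mm tapering to 23 mm at the foot. Collar above: 38 mm diameter, 26 mm tall, flat closed top; its flat underside is the shoulder. 50 mm tall in all. This point: on the axis, half-way up, 25 mm above the foot, 1 mm above the shoulder. z up along the axis.
- nest (a point): Middle of the slot at the height of the carrier's top face, 48 mm above the bench; z up, y along the slot. The bore (28 mm diameter, through) is on the slot's centre line, up to 15 mm either way along y. From 7 mm down, four sprung nubs grip the shank: pushing in takes about 5 to 20 N, growing from 8 mm down to the end; it stays where pushed. Home, the push rises sharply.
- fixture: Grey fixture fixed to the bench, 150 x 150 mm, rails 40 mm high along y. Origin: centre of its underside, x across the slot, y along it. In the slot slides the carrier, a bright steel block 75 mm across, 90 mm along, top face 8 mm above the rails, the bore in its middle. It was left anywhere within 15 mm of the middle and is not measured; its stiff slide holds against about 14 N.
- rack: Blue plastic block fixed to the bench, 75 mm in x, 150 mm in y, 30 mm high, with two through holes 32 mm in diameter at y = -42 and +42 mm. Origin: centre of its underside. The bushings' shoulders rest on its top.
- spare_mid (a point): Steel (grey) spare bushing in the rack's other hole, same collar, shank 29 mm: leave it. Point on its axis, half-way up its 50 mm.
- wash_bottle: White squeeze bottle with yellow cap, 62 mm diameter, 165 mm tall with its spout. Origin: centre of its underside.
- oil_bottle: Small amber bottle with yellow cap, 38 mm diameter, 85 mm tall. Origin: centre of its underside.
- ring_gauge: Dark steel ring lying flat, 72 mm outside, 48 mm inside, 14 mm high. Origin: centre of its underside.
Things that resemble listed ones, but are neither listed nor needed, are in the scene too. What is meant by the part that bears bushing_mid is not purple, and is the larger of those in its own colour.

How it is judged:
By the outcome, as a careful person would: the job done as asked, in the order asked, and still so for the second after the job is handed in, with the robot touching nothing.
It also fails if it takes over 64 s, if anything falls off the work surface, if the arm or the gripper's body presses on something with over 40 N, if the wrist force passes 120 N, or if a joint passes its speed limit or range.

### The arm

A 6-joint arm with a two-finger parallel gripper is mounted at the origin on the work surface. World frame = base frame: x ahead of the robot, y to its left, z up, the work surface at z = 0. Lengths are in m, angles in rad, forces in N, time in s.
With the tool pointing down it reaches from about 0.325 to 0.75 m from the base axis. Payload 7.6 kg.
Tool frame: the origin (TCP) lies between the finger pads; the fingertips stand 11 mm ahead of it and the grasp point (between the pads) lies 8 mm behind it; z points along the fingers, y is the line along which they close (so a half turn about z gives the same grasp; the last joint's range is limited). The gripper opens to 85 mm and grips with 20 to 120 N. Pads are 22 mm wide; open, the fingers measure 114 mm over their backs; the gripper's body (76 mm by 85 mm) begins 54 mm behind the grasp point. The pads swing forward as they close: fully open they stand 13 mm farther back than shut.
Start: joints at [-1.294, 0.052, 1.401, -0, 1.689, -0.07], TCP at [0.178, -0.494, 0.242] pointing down, gripper open.
Joint ranges: [-2.9, 2.9], [-0.91, 2.17], [0.12, 2.37], [-1.06, 4.2], [0.26, 2.73], [-2.93, 2.93]. Speed limits (rad/s): [2.57, 2.57, 3.01, 3.14, 3.14, 3.14].

### API

Orientations are given as a unit quaternion [x, y, z, w].
In Python, from station import r gives the robot as it stands.
- The arm moves only by the tool send_rows, never from a script. Its argument "increments" is a list that holds one entry, the list of rows, each a list of 4 numbers: the shift along the tool's x, y, z in cm, then the turn about the tool's z in degrees. A call has exactly 5 rows; each row is the pose to reach, as a shift and turn from the pose commanded when the call began, along the tool's axes at that moment; what a row does not reach only later rows make up. A row lasts 1/10 s, in which the tool goes at most 50 mm and 8.59 degrees, less where a joint would pass 70% of its speed; a pose out of reach is approached as far as the arm can. A call with a gripper value outside its range is refused whole. "hand" is the opening, from 0 (shut) to 1 (fully open), set as the call begins (left out, the last holds). The fingers move at their own pace and stop on an object; "force" is the grip in N (left out, the last holds). Time passes only in rows, so rows that repeat a pose let the fingers close, or fill a call up. It gives the time, the measured TCP pose, the force, the opening and the grip force at its end, in the units of the state.
- r.observe(): the state, without advancing time (a new reading comes with each control period).
- r.get_image(name): name is "side" or "top" or "wrist"; returns (picture, depth): 384x512x3 uint8, red, green, blue; 384x512 float32, m along the optical axis (not along the pixel's ray), 0 where there is no reading.
- r.camera_model(name): a dict with "K" (3x3 intrinsics, pixels), "k1" (the pictures are not rectified: a ray, as slopes to the right and down, at radius r is drawn at 1 + k1 r^2 times it, then the intrinsics apply), "T" (4x4, takes a point from camera to world coordinates); the wrist camera has in their place "T_tool_cam" (4x4, takes a point from camera to tool coordinates, whose origin is the TCP and whose axes are the flange's). Camera axes: x right, y down, z forward; pixel columns grow to the right and rows downward; lengths in m; the calibration is good to about 2 mm. A picture is of the moment at which its call begins: read the wrist's pose just before it. camera_model takes no time and is no camera call.
- r.finish_job(): hands the job in; it is judged then, once.
The state is a dict: "clock": time; "q": joint angles; "qvel": joint speeds; "joint_efforts": joint torques, N m; "eef_pos": TCP position; "orientation": TCP orientation; "wrist_force": force on the tool from outside, world axes, zero at the start; "wrist_torque": the same for the moment, N m; "finger_gap": finger opening in m; "finger_force": force on a finger pad.
Only numpy, scipy, OpenCV 4.12 (cv2) and the standard library are available. Lean on these libraries where they do the work, as an engineer would, in place of code of your own. Each camera call takes 0.05 s, during which the arm holds its last target. There are 200 camera calls.

## Working session

There is one attempt and no reset: what is moved stays moved. The work goes in short steps, Python scripts to look and compute and a tool call to move; the robot and the scene stay as the last step left them, time stands still between calls to the robot, and variables do not carry over. Pictures are saved under pics/ and viewed, at most 10 in all, crops included, and the job is handed in when it is done.

Besides the shell and the picture viewer there is one more tool, called after "Emit:" as a command line: name --argument value ..., lists and objects as JSON in quotes. send_rows: Moves the arm, as the interface text tells. Its arguments: {"type":"object","properties":{"increments":{"type":"array","items":{"type":"array","items":{"type":"array","items":{"type":"number"}}}},"hand":{"type":"number"},"force":{"type":"number"}},"required":["increments"]}

```bash
mkdir -p pics; cat > h.py <<'E'
import numpy as np, cv2
from station import r
from scipy.spatial.transform import Rotation as R
def grab(n):
    s=r.observe(); im,d=r.get_image(n); m=r.camera_model(n)
    if n=='wrist':
        T=np.eye(4); T[:3,:3]=R.from_quat(s['orientation']).as_matrix(); T[:3,3]=s['eef_pos']; T=T@m['T_tool_cam']
    else: T=m['T']
    return im,d,np.array(m['K']),m['k1'],np.array(T)
def ray(uv,K,k1,T):
    uv=np.atleast_2d(np.float64(uv)); p=cv2.undistortPoints(uv[:,None],K,np.array([k1,0,0,0.]))[:,0]
    return np.c_[p,np.ones(len(p))]@T[:3,:3].T, T[:3,3]
def onz(uv,z,K,k1,T):
    d,o=ray(uv,K,k1,T); return o+d*((z-o[2])/d[:,2])[:,None]
E
python3 - <<'E'
from h import *
s=r.observe(); print(s['clock'],s['orientation'],s['eef_pos'])
a=grab('top');b=grab('side')
for n,g in(('top',a),('side',b)):
    cv2.imwrite(f'pics/{n}0.png',cv2.cvtColor(g[0],cv2.COLOR_RGB2BGR)); print(n,g[4].round(3).tolist(),g[2][0,0],g[3])
    np.savez(n+'0.npz',im=g[0],d=g[1],K=g[2],k1=g[3],T=g[4])
E
```

```text
0.0 [ 9.85008805e-01  1.72502378e-01 -8.23089982e-05 -7.59545603e-04] [ 0.17836708 -0.49348532  0.24147525]
top [[-0.009, -0.995, 0.103, 0.507], [-1.0, 0.008, -0.01, 0.057], [0.009, -0.103, -0.995, 0.971], [0.0, 0.0, 0.0, 1.0]] 395.7724304748603 -0.014455637124588673
side [[-0.999, -0.007, 0.054, 0.536], [-0.05, 0.523, -0.851, 0.867], [-0.022, -0.852, -0.523, 0.59], [0.0, 0.0, 0.0, 1.0]] 491.94334183890373 -0.2043354268517402
```

View pics/top0.png

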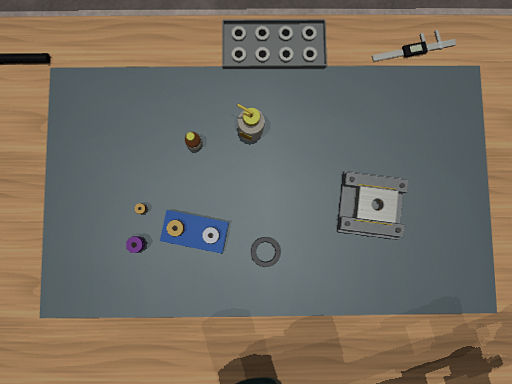

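View pics/side0.png

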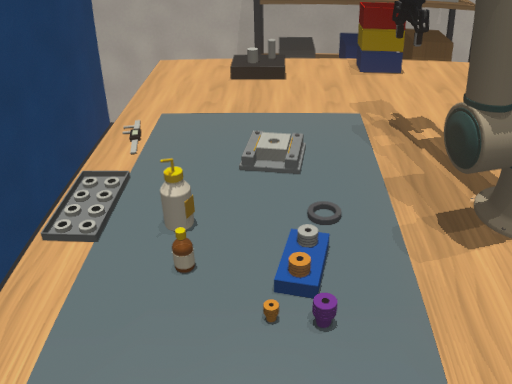

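The top view shows three candidates. One is the orange-bronze bushing in the blue rack at (175,228), one a small bronze one loose on the bench at (140,209), and one a purple one at (135,245). The one at (175,228) fits: it isn't purple, it's the larger of the two bronze ones, and it sits in the rack. The grey spare is at (211,236), and the carrier bore is at about (377,205). I'll measure these and confirm with an enlarged crop.

```bash
python3 - <<'E'
from h import *
z=np.load('top0.npz'); im=z['im'];K,k1,T=z['K'],float(z['k1']),z['T']
cv2.imwrite('pics/crop1.png',cv2.cvtColor(cv2.resize(im[160:280,110:430],None,fx=2.5,fy=2.5,interpolation=cv2.INTER_CUBIC),cv2.COLOR_RGB2BGR))
hsv=cv2.cvtColor(im,cv2.COLOR_RGB2HSV)
def comps(m,zz,name,amin=30):
    n,l,st,c=cv2.connectedComponentsWithStats(m.astype(np.uint8))
    for i in range(1,n):
        if st[i,4]>amin:
            u,v=c[i]
            rect=cv2.minAreaRect(np.argwhere(l==i)[:,::-1].astype(np.float32))
            box=onz(cv2.boxPoints(rect),zz,K,k1,T)[:,:2]
            print(name,c[i].round(1),st[i,4],onz(c[i],zz,K,k1,T)[0].round(4),'box sides',np.linalg.norm(box-np.roll(box,1,0),axis=1)[:2].round(3),'edges deg',[round(float(np.degrees(np.arctan2(*(box[j+1]-box[j])[::-1]))),1) for j in(0,1)])
H,S,V=[hsv[...,i].astype(int) for i in range(3)]
roi=np.zeros(H.shape,bool); roi[180:280,110:250]=1
comps((H>5)&(H<28)&(S>110)&(V>80)&roi,0.056,'bronze')
comps((H>105)&(H<125)&(S>150)&roi,0.03,'rack')
roi2=np.zeros(H.shape,bool); roi2[165:245,330:415]=1
comps((V>170)&(S<40)&roi2,0.048,'carrier',50)
comps((S<60)&(V>70)&roi2,0.045,'fixture',50)
d=z['d'];print('depth z',[(p,(T@np.r_[d[p[1],p[0]]*np.r_[cv2.undistortPoints(np.array([[p]],float),K,np.array([k1,0,0,0]))[0,0],1],1])[:3].round(3)) for p in((170,228),(211,230),(366,205),(376,178))])
E
```

```text
bronze [139.5 208.2] 79 [0.5491 0.2987 0.056 ] box sides [0.023 0.021] edges deg [-90.4, -179.0]
bronze [174.8 227.6] 186 [0.5038 0.2169 0.056 ] box sides [0.034 0.035] edges deg [-90.5, -179.5]
rack [194.5 231.2] 1489 [0.4948 0.1749 0.03  ] box sides [0.149 0.074] edges deg [-10.6, -101.7]
carrier [369.6 206.2] 441 [ 0.5496 -0.2366  0.048 ] box sides [0.087 0.073] edges deg [-9.3, -97.6]
fixture [372.9 204.1] 6174 [ 0.5548 -0.2455  0.045 ] box sides [0.186 0.201] edges deg [-90.4, 177.1]
depth z [((170, 228), array([0.503, 0.228, 0.057])), ((211, 230), array([0.498, 0.134, 0.057])), ((366, 205), array([ 0.553, -0.228,  0.048])), ((376, 178), array([ 0.617, -0.257,  0.041]))]
```

View pics/crop1.png

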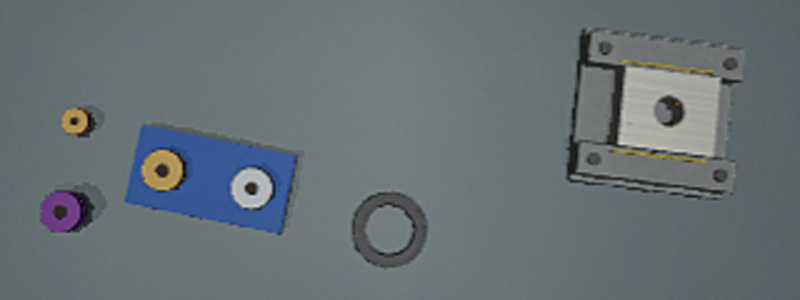

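The crop confirms it. The large bronze bushing sits in the rack's left hole (crop 162,170) and the steel spare in the right one (252,188). The carrier bore is at (668,112), and the purple and small bronze decoys stand outside the rack. Next I'll go over the fixture, on the way, for a close look.

```bash
cat >> h.py <<'E'
def plan(xyz,yaw):
    "shift in cm along tool axes and turn in deg from here to the target (tool down, tool x at yaw)"
    s=r.observe(); M=R.from_quat(s['orientation']).as_matrix()
    y0=np.degrees(np.arctan2(M[1,0],M[0,0])); dt=(yaw-y0+180)%360-180
    print('t',round(s['clock'],2),'pos',np.round(s['eef_pos'],4),'yaw',round(y0,2),'tilt',M[:,2].round(4),'F',np.round(s['wrist_force'],1))
    print('shift cm',(100*M.T@(np.array(xyz)-s['eef_pos'])).round(2),'turn',round(-dt,1))
E
python3 - <<'E'
from h import *
print(np.round(r.camera_model('wrist')['T_tool_cam'],3),r.camera_model('wrist')['K'])
z=np.load('top0.npz');K,k1,T=z['K'],float(z['k1']),z['T']
b=onz([377.2,204.8],.048,K,k1,T)[0];print(b)
plan([b[0],b[1],.24],80)
E
```

```text
[[-0.    -0.961 -0.277  0.071]
 [ 1.    -0.    -0.    -0.   ]
 [ 0.    -0.277  0.961 -0.132]
 [ 0.     0.     0.     1.   ]] [[323.72962418   0.         259.94791125]
 [  0.         323.72962418 191.90458883]
 [  0.           0.           1.        ]]
[ 0.55282889 -0.25464474  0.048     ]
t 0.1 pos [ 0.1784 -0.4935  0.2415] yaw 19.87 tilt [-3.0e-04  1.4e-03 -1.0e+00] F [-0.2  0.6 -0. ]
shift cm [43.33 -9.74  0.17] turn -60.1
```

Emit:
send_rows --increments '[[[4.3,-1,0,-7],[8.6,-2,0,-14],[13,-3,0,-21],[17.3,-4,0,-28],[21.7,-4.9,0,-35]]]' --hand 1

```text
clock: 0.6
eef_pos: [0.367, -0.3726, 0.242]
orientation: [0.886, 0.463, -0.0, -0.0]
wrist_force: [0.3, -0.6, 0.4]
finger_gap: 0.0856
finger_force: 0.0
```

```bash
python3 -c "
from h import *
plan([.553,-.255,.24],80)"
```

```text
t 0.6 pos [ 0.367  -0.3726  0.242 ] yaw 55.14 tilt [-4.e-04  3.e-04 -1.e+00] F [ 0.3 -0.6  0.4]
shift cm [20.28  8.54  0.2 ] turn -24.9
```

Emit:
send_rows --increments '[[[4.1,1.7,0,-5],[8.2,3.4,0,-10],[12.3,5.1,0,-15],[16.3,6.8,0,-20],[20.3,8.5,0,-25]]]'

```text
clock: 1.1
eef_pos: [0.5535, -0.2554, 0.2418]
orientation: [0.766, 0.643, -0.0, -0.0]
wrist_force: [0.3, -1.1, 1.1]
finger_gap: 0.0852
finger_force: 0.0
```

```bash
python3 - <<'E'
from h import *
plan([.553,-.255,.24],80)
g=grab('wrist'); np.savez('w1.npz',im=g[0],d=g[1],K=g[2],k1=g[3],T=g[4]); cv2.imwrite('pics/w1.png',cv2.cvtColor(g[0],cv2.COLOR_RGB2BGR)); print(g[3])
E
```

```text
t 1.1 pos [ 0.5535 -0.2554  0.2418] yaw 80.08 tilt [-7.e-04  3.e-04 -1.e+00] F [ 0.3 -1.1  1.1]
shift cm [ 0.04 -0.06  0.18] turn 0.1
-0.055825047929483486
```

View pics/w1.png

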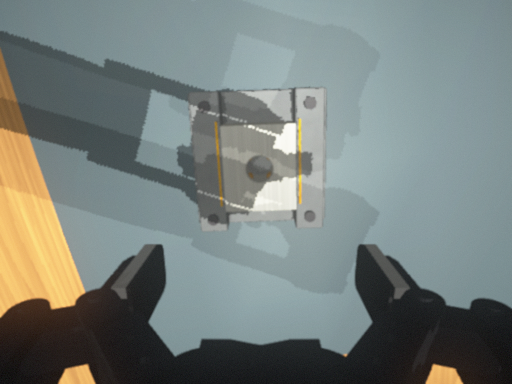

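The wrist view shows the carrier in the slot with the bore at (260,167), crossed by arm shadows. The yellow strips mark the rail edges. I'll measure the rim from depth, since shadow doesn't affect it, and get the slot direction from the yellow strips.

```bash
cat >> h.py <<'E'
def cloud(g):
    im,d,K,k1,T=g; v,u=np.mgrid[:384,:512]
    dirs,o=ray(np.c_[u.ravel(),v.ravel()],K,k1,T); return (o+dirs*d.reshape(-1,1)).reshape(384,512,3)
E
python3 - <<'E'
from h import *
z=np.load('w1.npz');g=(z['im'],z['d'],z['K'],float(z['k1']),z['T']);P=cloud(g)
print('carrier z',np.median(P[135:150,230:250,2]),np.median(P[190:200,230:250,2]))
m=np.zeros((384,512),np.uint8);m[145:190,235:285]=(P[145:190,235:285,2]<.042)
gray=cv2.cvtColor(g[0],cv2.COLOR_RGB2GRAY)
for nm,mm in(('depth',m),):
    c=max(cv2.findContours(mm,0,1)[0],key=cv2.contourArea)[:,0]
    w=onz(c,.048,*g[2:])[:,:2]
    (cx,cy),rad=cv2.minEnclosingCircle(w.astype(np.float32)*1000); mn,mx=w.min(0),w.max(0)
    print(nm,len(c),'circle',cx/1000,cy/1000,rad,'bbox mid',(mn+mx)/2,mx-mn)
print(gray[150:186:2,240:282:3])
hsv=cv2.cvtColor(g[0],cv2.COLOR_RGB2HSV);ye=((hsv[...,0]>15)&(hsv[...,0]<35)&(hsv[...,1]>120))
for a,b in((205,230),(290,310)):
    q=np.argwhere(ye[110:215,a:b])[:,::-1]+[a,110]
    w=onz(q,.041,*g[2:])[:,:2]; l=cv2.fitLine(w.astype(np.float32),2,0,.01,.01).ravel(); print('strip',l,np.degrees(np.arctan2(l[1],l[0])),len(q))
E
```

```text
carrier z 0.04812323146792086 0.04805128292557992
depth 73 circle 0.5528347778320313 -0.25223486328125 13.484726905822754 bbox mid [ 0.55273998 -0.25221603] [0.02666614 0.02623296]
[[142 141 155 145 142 141 139 139 144 139 144 136 140 155]
 [148 150 161 163 156 148 142 139 143 138 143 137 140 145]
 [161 161 164 165 161 158 146 135 147 138 141 138 139 146]
 [162 160 164 164 146 115 110 121 129 140 142 139 140 143]
 [162 159 165 151 104 100 115 123 123 120 155 145 145 146]
 [155 157 161 109  97 110 120 122 121 119 138 156 157 143]
 [136 155 144  86  96 117 122 122 124 123 124 154 157 153]
 [126 130 114  88  91 110 118 121 122 124 121 146 160 163]
 [128 126 102  86  89  97 108 116 117 122 111 136 156 163]
 [127 126  98  89  86  88 101  97 106 118 104 130 156 164]
 [129 127  99  88  86  89  90  95  92  92  95 132 157 164]
 [129 124 101  87  86  89  85  87  89  88  90 129 155 163]
 [128 126 115  87  86  91  89  91  94  88  96 125 128 159]
 [126 127 123  94  85  95  95  95  97  93 108 123 128 136]
 [127 125 128 110  94  94  94  97  94  97 122 126 126 131]
 [128 129 129 127 109  96  95  95  99 114 132 144 154 174]
 [130 127 128 129 123 116 109 111 118 206 216 233 230 229]
 [128 128 128 127 127 127 128 127 176 237 239 235 233 239]]
strip [ 0.13488662  0.99086106  0.5118198  -0.24211824] 82.24793 177
strip [ 0.13951236  0.9902203   0.5956764  -0.25393203] 81.98036 171
```

Emit:
send_rows --increments '[[[4.6,-1.2,0,0],[9.2,-2.4,0,0],[13.8,-3.6,0,0],[18.4,-4.8,0,0],[23,-6.2,0,0]]]'

```text
clock: 1.65
eef_pos: [0.531, -0.0177, 0.2418]
orientation: [0.767, 0.642, -0.0, -0.0]
wrist_force: [1.7, -0.3, 0.0]
finger_gap: 0.0854
finger_force: 0.0
```

Emit:
send_rows --increments '[[[4.6,-1.2,0,0],[9.2,-2.4,0,0],[13.8,-3.6,0,0],[18.4,-4.9,0,0],[22.8,-6.9,0,0]]]'

```text
clock: 2.15
eef_pos: [0.5033, 0.2189, 0.2416]
orientation: [0.767, 0.642, -0.0, -0.0]
wrist_force: [1.2, 0.7, 1.0]
finger_gap: 0.0855
finger_force: 0.0
```

```bash
python3 - <<'E'
from h import *
plan([.504,.217,.1],80)
g=grab('wrist'); np.savez('w2.npz',im=g[0],d=g[1],K=g[2],k1=g[3],T=g[4]); cv2.imwrite('pics/w2.png',cv2.cvtColor(g[0],cv2.COLOR_RGB2BGR))
P=cloud(g)
top=((P[...,2]>.052)&(P[...,2]<.062)).astype(np.uint8)
hsv=cv2.cvtColor(g[0],cv2.COLOR_RGB2HSV)
n,l,st,c=cv2.connectedComponentsWithStats(top)
for i in range(1,n):
    if st[i,4]>200:
        cc=max(cv2.findContours((l==i).astype(np.uint8),0,1)[0],key=cv2.contourArea)[:,0]
        w=onz(cc,.056,*g[2:])[:,:2]; (cx,cy),rad=cv2.minEnclosingCircle(w.astype(np.float32)*1000)
        print(c[i].round(1),st[i,4],'hsv',np.median(hsv[l==i],axis=0),'circ',cx/1000,cy/1000,rad,'bbox',(w.min(0)+w.max(0))/2,np.ptp(w,axis=0),'z',np.median(P[l==i][:,2]))
E
```

```text
t 2.15 pos [0.5033 0.2189 0.2416] yaw 79.85 tilt [-8.e-04 -4.e-04 -1.e+00] F [1.2 0.7 1. ]
shift cm [-0.16  0.11 14.16] turn -0.1
[258.1 170.6] 1075 hsv [ 16. 183. 194.] circ 0.5019971008300781 0.22039927673339843 19.0443172454834 bbox [0.50187011 0.22029746] [0.03692815 0.03786726] z 0.055952456578107046
[458.4 170.1] 499 hsv [ 13. 173. 145.] circ 0.7078812255859375 0.1822716827392578 18.235671997070312 bbox [0.70794543 0.18272067] [0.03498483 0.03528946] z 0.057339884769927185
[256.  246.7] 911 hsv [ 30.  10. 226.] circ 0.4850881042480469 0.13870138549804686 19.728673934936523 bbox [0.4846068  0.13868806] [0.03705401 0.03941693] z 0.05591883260873132
[479.4 272.4] 366 hsv [ 21.  100.5 116. ] circ 0.738635986328125 0.04870984268188477 30.052732467651367 bbox [0.73628502 0.05108515] [0.05379659 0.05103297] z 0.05714401706358327
```

View pics/w2.png

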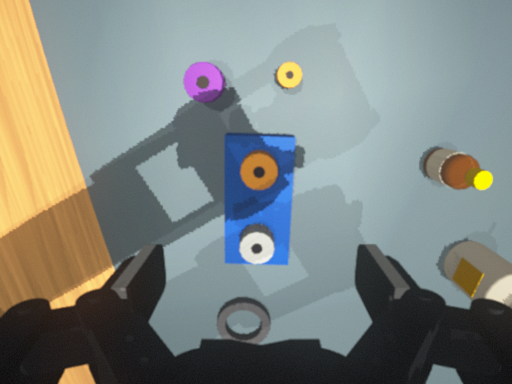

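The wrist view shows the bronze bushing at (258,171) and the spare below it at (256,247). The purple and small bronze decoys lie beyond the rack. The measured size (38 mm) and top height (56 mm) both fit, so I'll descend and grip.

Emit:
send_rows --increments '[[[0.1,-0.16,4,0],[0.1,-0.16,8,0],[0.1,-0.16,12,0],[0.1,-0.16,15,0],[0.1,-0.16,17,0]]]'

```text
clock: 2.7
eef_pos: [0.5009, 0.2177, 0.0689]
orientation: [0.767, 0.642, -0.002, -0.001]
wrist_force: [0.2, -0.6, 0.8]
finger_gap: 0.0856
finger_force: 0.0
```

Emit:
send_rows --increments '[[[0,0,0.8,0],[0,0,1.6,0],[0,0,2.2,0],[0,0,2.55,0],[0,0,2.55,0]]]'

```text
clock: 3.2
eef_pos: [0.5026, 0.2184, 0.047]
orientation: [0.767, 0.642, 0.0, 0.0]
wrist_force: [0.3, 1.1, 0.5]
finger_gap: 0.0855
finger_force: 0.0
```

Emit:
send_rows --increments '[[[0,0,0,0],[0,0,0,0],[0,0,0,0],[0,0,0,0],[0,0,0,0]]]' --hand 0.3 --force 70

```text
clock: 3.7
eef_pos: [0.5029, 0.2185, 0.0475]
orientation: [0.767, 0.642, 0.001, 0.0]
wrist_force: [0.0, -0.0, 4.8]
finger_gap: 0.0344
finger_force: 70.1
```

```bash
python3 - <<'E'
from h import *
plan([.5019,.2203,.046],80); s=r.observe(); print(s['finger_gap'],s['finger_force'],s['wrist_force'],s['wrist_torque'])
g=grab('wrist'); a=cv2.resize(g[0][150:384,100:412],None,fx=1.3,fy=1.3); b=cv2.resize(grab('side')[0][200:320,240:360],(304,304),interpolation=cv2.INTER_CUBIC)
cv2.imwrite('pics/g1.png',cv2.cvtColor(np.hstack([a[:304],b]),cv2.COLOR_RGB2BGR))
E
```

```text
t 3.7 pos [0.5029 0.2185 0.0475] yaw 79.87 tilt [ 1.3e-03  3.0e-04 -1.0e+00] F [ 0.  -0.   4.8]
shift cm [ 0.16 -0.13  0.15] turn -0.1
0.03439019528735424 70.14833450317383 [ 0.01840251 -0.01403044  4.80430264] [-0.05226042  0.12700062 -0.03750768]
```

View pics/g1.png

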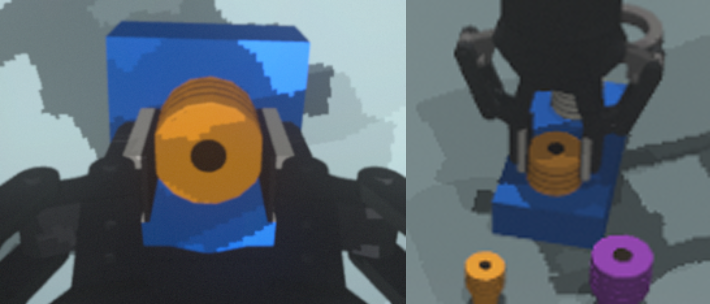

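The fingers hold the collar on both sides, centred at crop pixel (208,155). The spare is untouched behind the gripper. Lifting.

Emit:
send_rows --increments '[[[0,0,-0.8,0],[0,0,-2,0],[0,0,-4,0],[0,0,-6.5,0],[0,0,-9,0]]]'

```text
clock: 4.3
eef_pos: [0.5021, 0.2182, 0.1378]
orientation: [0.767, 0.642, -0.0, -0.0]
wrist_force: [0.7, 0.2, -3.7]
finger_gap: 0.0344
finger_force: 70.1
```

Emit:
send_rows --increments '[[[0,0,0,0],[0,0,0,0],[0,0,0,0],[0,0,0,0],[0,0,0,0]]]'

```text
clock: 4.8
eef_pos: [0.5019, 0.2182, 0.1355]
orientation: [0.767, 0.642, -0.001, -0.0]
wrist_force: [-0.4, 0.2, -2.4]
finger_gap: 0.0345
finger_force: 70.1
```

```bash
cat > inhand.py <<'E'
from h import *
s=r.observe(); M=R.from_quat(s['orientation']).as_matrix(); p=np.array(s['eef_pos'])
g=grab('wrist'); P=(cloud(g)-p)@M   # tool frame
hsv=cv2.cvtColor(g[0],cv2.COLOR_RGB2HSV)
br=(hsv[...,0]>5)&(hsv[...,0]<28)&(hsv[...,1]>120)&(np.abs(P[...,1])<.025)&(np.abs(P[...,0])<.03)
top=P[br&(g[1]>0)]; zt=np.percentile(top[:,2],5)
m=br&(np.abs(P[...,2]-np.median(top[top[:,2]<zt+.004][:,2]))<.0025)
q=P[m]; zt=np.median(q[:,2]); A=np.c_[q[:,:2],np.ones(len(q))]; n=np.linalg.lstsq(A,q[:,2],rcond=None)[0]
(cx,cy),rad=cv2.minEnclosingCircle((q[:,:2]*1000).astype(np.float32))
print('tool frame mm: top z',zt*1000,'circle',cx,cy,rad,'bbox',(q.min(0)+q.max(0))/2*1000,np.ptp(q,axis=0)*1000,'slopes deg',np.degrees(n[:2]).round(2),'n',len(q))
print(s['clock'],p.round(4),s['finger_gap'],s['finger_force'],s['wrist_force'])
E
python3 inhand.py
```

```text
tool frame mm: top z -8.465778687827896 circle 1.1716115474700928 -0.38124528527259827 19.478622436523438 bbox [ 1.30536668  0.36810813 -8.42135175] [38.66003773 34.66625881  4.89166557] slopes deg [0.41 0.06] n 4834
4.8 [0.5019 0.2182 0.1355] 0.03449905830562383 70.12786388397217 [-0.3982832   0.22182883 -2.39125456]
```

Emit:
send_rows --increments '[[[-2.5,0.6,0,0],[-6,1.5,0,0],[-9.5,2.4,0,0],[-13,3.3,0,0],[-16.5,4.2,0,0]]]'

```text
clock: 5.35
eef_pos: [0.5146, 0.0472, 0.1366]
orientation: [0.767, 0.642, -0.0, -0.0]
wrist_force: [0.5, 0.6, -3.1]
finger_gap: 0.0344
finger_force: 70.2
```

Emit:
send_rows --increments '[[[-3.5,0.9,0,0],[-7,1.8,0,0],[-10.5,2.7,0,0],[-14,3.6,0,0],[-17.5,4.5,0,0]]]'

```text
clock: 5.85
eef_pos: [0.5281, -0.1331, 0.1365]
orientation: [0.767, 0.642, -0.0, -0.0]
wrist_force: [0.7, -0.2, -2.4]
finger_gap: 0.0348
finger_force: 70.2
```

Emit:
send_rows --increments '[[[-3.5,0.9,0,0],[-7,1.8,0,0],[-10.5,2.7,0,0],[-14,3.6,0,0],[-16.5,4.5,0,0]]]'

```text
clock: 6.35
eef_pos: [0.5431, -0.3042, 0.1363]
orientation: [0.767, 0.641, -0.0, -0.0]
wrist_force: [0.9, 0.4, -2.9]
finger_gap: 0.0347
finger_force: 70.2
```

Emit:
send_rows --increments '[[[0,0,0,0],[0,0,0,0],[0,0,0,0],[0,0,0,0],[0,0,0,0]]]'

```text
clock: 6.85
eef_pos: [0.5437, -0.3012, 0.137]
orientation: [0.766, 0.642, 0.0, 0.0]
wrist_force: [-0.1, -0.2, -2.8]
finger_gap: 0.0347
finger_force: 70.4
```

```bash
python3 inhand.py; python3 - <<'E'
from h import *
plan([.5528,-.2522,.1355],80); s=r.observe()
g=grab('wrist'); np.savez('w3.npz',im=g[0],d=g[1],K=g[2],k1=g[3],T=g[4]); cv2.imwrite('pics/w3.png',cv2.cvtColor(g[0],cv2.COLOR_RGB2BGR))
P=cloud(g); d,_=0,0
m=((np.hypot(P[...,0]-.5528,P[...,1]+.2522)<.024)&(P[...,2]<.043)).astype(np.uint8)
c=max(cv2.findContours(m,0,1)[0],key=cv2.contourArea)[:,0]
w=onz(c,.048,*g[2:])[:,:2]; (cx,cy),rad=cv2.minEnclosingCircle(w.astype(np.float32)*1000)
mid=(w.min(0)+w.max(0))/2
print(c.mean(0),'circ',cx,cy,rad,'bbox',mid,np.ptp(w,axis=0))
plan([cx/1000,cy/1000,.1355],80)
E
```

```text
tool frame mm: top z -8.456935745433631 circle 1.0772441625595093 0.28185218572616577 19.399246215820312 bbox [ 1.65723806  0.37459678 -8.44718107] [37.36677922 34.68788126  4.97151471] slopes deg [0.47 0.05] n 4873
6.85 [ 0.5437 -0.3012  0.137 ] 0.03465461324884053 70.4057514667511 [-0.07592661 -0.20770717 -2.79425791]
t 6.9 pos [ 0.5437 -0.3014  0.137 ] yaw 79.92 tilt [ 2.e-04 -1.e-04 -1.e+00] F [-0.4 -0.4 -2.7]
shift cm [5.   0.04 0.15] turn -0.1
[260.10714286 132.01785714] circ 552.7703247070312 -253.22869873046875 13.533848762512207 bbox [ 0.55280452 -0.25317174] [0.02699907 0.02642521]
t 6.95 pos [ 0.5437 -0.3015  0.137 ] yaw 79.91 tilt [ 2.e-04 -2.e-04 -1.e+00] F [ 0.1  0.4 -3.6]
shift cm [4.91 0.05 0.15] turn -0.1
```

View pics/w3.png

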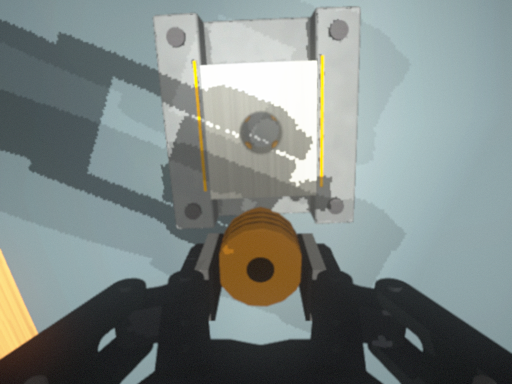

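The wrist view shows the bore at (260,132) and the held bushing's top at (260,268), in the same column, so they already line up across the slot. Next I'll move 4.8 cm along tool x, come down just above the face, and then creep.

Emit:
send_rows --increments '[[[1,0,0.3,0],[2.4,0,0.8,0],[3.8,0,1.4,0],[4.6,0,2,0],[4.8,0.02,2.5,0]]]'

```text
clock: 7.45
eef_pos: [0.5523, -0.2531, 0.1109]
orientation: [0.766, 0.643, -0.0, -0.0]
wrist_force: [-0.6, -0.3, -3.4]
finger_gap: 0.0346
finger_force: 70.4
```

Emit:
send_rows --increments '[[[0,0,0.5,0],[0,0,1,0],[0,0,1.4,0],[0,0,1.6,0],[0,0,1.6,0]]]'

```text
clock: 7.95
eef_pos: [0.552, -0.255, 0.0954]
orientation: [0.767, 0.642, -0.0, -0.0]
wrist_force: [-0.6, 0.5, -2.8]
finger_gap: 0.0344
finger_force: 70.4
```

```bash
python3 - <<'E'
from h import *
k=np.array([np.cos(np.radians(80)),np.sin(np.radians(80))])
b=np.array([.5528,-.2532])-.0012*k
plan([*b,.0895],80)
E
```

```text
t 7.95 pos [ 0.552  -0.255   0.0954] yaw 79.84 tilt [-5.e-04  2.e-04 -1.e+00] F [-0.6  0.5 -2.8]
shift cm [0.07 0.05 0.59] turn -0.2
```

Emit:
send_rows --increments '[[[0.05,0.03,0.15,0],[0.07,0.05,0.3,0],[0.07,0.05,0.45,0],[0.07,0.05,0.55,0],[0.07,0.05,0.65,0]]]'

```text
clock: 8.45
eef_pos: [0.5528, -0.2542, 0.0892]
orientation: [0.767, 0.642, -0.0, 0.0]
wrist_force: [0.4, -0.2, -2.9]
finger_gap: 0.0345
finger_force: 70.4
```

Emit:
send_rows --increments '[[[0,0,0.05,0],[0,0,0.1,0],[0,0,0.15,0],[0,0,0.2,0],[0,0,0.2,0]]]'

```text
clock: 8.95
eef_pos: [0.5528, -0.2542, 0.0872]
orientation: [0.767, 0.642, -0.0, 0.0]
wrist_force: [-0.5, 0.3, -3.0]
finger_gap: 0.0345
finger_force: 70.4
```

No contact force with the foot about 2 mm inside, so it's entering freely. I'll keep creeping.

Emit:
send_rows --increments '[[[0,0,0.05,0],[0,0,0.1,0],[0,0,0.15,0],[0,0,0.2,0],[0,0,0.2,0]]]'

```text
clock: 9.45
eef_pos: [0.5527, -0.2542, 0.0852]
orientation: [0.767, 0.642, -0.0, -0.0]
wrist_force: [0.1, -0.8, -2.8]
finger_gap: 0.0346
finger_force: 70.4
```

Emit:
send_rows --increments '[[[0,0,0.05,0],[0,0,0.1,0],[0,0,0.15,0],[0,0,0.2,0],[0,0,0.2,0]]]'

```text
clock: 9.95
eef_pos: [0.5527, -0.2541, 0.0832]
orientation: [0.767, 0.642, -0.0, -0.0]
wrist_force: [-0.3, 0.1, -3.1]
finger_gap: 0.0349
finger_force: 70.4
```

Emit:
send_rows --increments '[[[0,0,0.04,0],[0,0,0.08,0],[0,0,0.12,0],[0,0,0.16,0],[0,0,0.2,0]]]'

```text
clock: 10.45
eef_pos: [0.5528, -0.2542, 0.0812]
orientation: [0.767, 0.642, -0.0, 0.0]
wrist_force: [0.3, 0.1, -2.4]
finger_gap: 0.0347
finger_force: 70.4
```

Emit:
send_rows --increments '[[[0,0,0.04,0],[0,0,0.08,0],[0,0,0.12,0],[0,0,0.16,0],[0,0,0.2,0]]]'

```text
clock: 10.95
eef_pos: [0.5528, -0.2542, 0.0793]
orientation: [0.767, 0.642, -0.0, 0.0]
wrist_force: [-0.2, -1.2, -2.2]
finger_gap: 0.0348
finger_force: 70.4
```

Emit:
send_rows --increments '[[[0,0,0.04,0],[0,0,0.08,0],[0,0,0.12,0],[0,0,0.16,0],[0,0,0.2,0]]]'

```text
clock: 11.45
eef_pos: [0.5528, -0.2543, 0.0775]
orientation: [0.767, 0.642, -0.0, 0.0]
wrist_force: [-1.6, -0.4, -1.2]
finger_gap: 0.0347
finger_force: 70.4
```

Emit:
send_rows --increments '[[[0,0,0.04,0],[0,0,0.08,0],[0,0,0.12,0],[0,0,0.16,0],[0,0,0.2,0]]]'

```text
clock: 11.95
eef_pos: [0.5529, -0.2544, 0.0759]
orientation: [0.767, 0.642, 0.0, 0.0]
wrist_force: [-3.4, -0.3, 3.7]
finger_gap: 0.0346
finger_force: 70.7
```

The nub resistance has begun at about 6 N, with a small side force of -3.4 N in x. I'll ease 0.4 mm toward -x and press on.

Emit:
send_rows --increments '[[[0,-0.02,0,0],[0,-0.04,0,0],[0,-0.04,0.04,0],[0,-0.04,0.08,0],[0,-0.04,0.12,0]]]'

```text
clock: 12.45
eef_pos: [0.5528, -0.2543, 0.075]
orientation: [0.767, 0.642, 0.0, 0.001]
wrist_force: [-2.0, -1.4, 6.7]
finger_gap: 0.0345
finger_force: 71.0
```

Emit:
send_rows --increments '[[[0,0,0.04,0],[0,0,0.08,0],[0,0,0.12,0],[0,0,0.16,0],[0,0,0.2,0]]]'

```text
clock: 12.95
eef_pos: [0.5529, -0.2544, 0.0736]
orientation: [0.767, 0.642, 0.0, 0.001]
wrist_force: [-3.6, -0.3, 9.1]
finger_gap: 0.0343
finger_force: 71.3
```

Emit:
send_rows --increments '[[[0,-0.02,0.04,0],[0,-0.04,0.08,0],[0,-0.05,0.12,0],[0,-0.05,0.16,0],[0,-0.05,0.2,0]]]'

```text
clock: 13.45
eef_pos: [0.5527, -0.2543, 0.0714]
orientation: [0.767, 0.642, 0.001, 0.001]
wrist_force: [-1.2, -0.6, 8.2]
finger_gap: 0.0345
finger_force: 71.3
```

Emit:
send_rows --increments '[[[0,0,0.04,0],[0,0,0.08,0],[0,0,0.12,0],[0,0,0.16,0],[0,0,0.2,0]]]'

```text
clock: 13.95
eef_pos: [0.5527, -0.2544, 0.0698]
orientation: [0.767, 0.642, 0.001, 0.001]
wrist_force: [-3.1, -0.5, 9.5]
finger_gap: 0.0346
finger_force: 71.3
```

```bash
python3 inhand.py; python3 -c "
from h import *
print(r.observe()['wrist_torque']);plan([.5528,-.2544,.0655],79.9)"
```

```text
tool frame mm: top z -8.527369753962816 circle 1.156416893005371 -0.019747167825698853 19.548303604125977 bbox [ 1.43837266  0.35965287 -8.44601094] [37.82073437 34.86070775  4.83911264] slopes deg [0.46 0.09] n 4916
13.95 [ 0.5527 -0.2544  0.0698] 0.03460165548807499 71.3460624217987 [-3.06193746 -0.46963695  9.53489609]
[-0.05988686  0.26594723  0.00907113]
t 14.0 pos [ 0.5527 -0.2544  0.0697] yaw 79.87 tilt [ 0.0025 -0.0013 -1.    ] F [-0.8  0.1  9. ]
shift cm [-0.    0.01  0.42] turn -0.0
```

No slip and no tilt, with 4.2 mm left. I'll keep pressing.

Emit:
send_rows --increments '[[[0,0,0.04,0],[0,0,0.08,0],[0,-0.02,0.12,0],[0,-0.03,0.16,0],[0,-0.03,0.2,0]]]'

```text
clock: 14.5
eef_pos: [0.5527, -0.2544, 0.0682]
orientation: [0.767, 0.642, 0.001, 0.002]
wrist_force: [-2.8, -0.7, 9.8]
finger_gap: 0.0345
finger_force: 71.5
```

Emit:
send_rows --increments '[[[0,0,0.03,0],[0,0,0.06,0],[0,0,0.09,0],[0,0,0.12,0],[0,0,0.15,0]]]'

```text
clock: 15.0
eef_pos: [0.5527, -0.2544, 0.067]
orientation: [0.767, 0.642, 0.001, 0.002]
wrist_force: [-2.5, 0.3, 11.6]
finger_gap: 0.0348
finger_force: 71.6
```

Emit:
send_rows --increments '[[[0,0,0.02,0],[0,0,0.04,0],[0,0,0.06,0],[0,0,0.08,0],[0,0,0.1,0]]]'

```text
clock: 15.5
eef_pos: [0.5528, -0.2544, 0.066]
orientation: [0.767, 0.642, 0.001, 0.002]
wrist_force: [-2.1, 0.4, 11.9]
finger_gap: 0.0346
finger_force: 71.7
```

Emit:
send_rows --increments '[[[0,0,0.02,0],[0,0,0.04,0],[0,0,0.06,0],[0,0,0.08,0],[0,0,0.1,0]]]'

```text
clock: 16.0
eef_pos: [0.5527, -0.2545, 0.0655]
orientation: [0.767, 0.642, 0.001, 0.002]
wrist_force: [-4.3, 1.8, 16.0]
finger_gap: 0.0347
finger_force: 72.2
```

The push is rising right at the expected height of 0.0655. I'll press a little more to confirm it's home.

Emit:
send_rows --increments '[[[0,0,0.02,0],[0,0,0.04,0],[0,0,0.06,0],[0,0,0.08,0],[0,0,0.1,0]]]'

```text
clock: 16.5
eef_pos: [0.5528, -0.2545, 0.0655]
orientation: [0.767, 0.642, 0.001, 0.002]
wrist_force: [-6.7, 3.6, 20.8]
finger_gap: 0.0346
finger_force: 72.7
```

```bash
python3 inhand.py; python3 -c "
from h import *
plan([.5528,-.2544,.0655],79.9)"
```

```text
tool frame mm: top z -8.575049237627352 circle 1.3537518978118896 0.08144330233335495 19.137659072875977 bbox [ 1.42510163  0.36361262 -8.53834074] [38.00825063 34.70036821  4.91958044] slopes deg [0.44 0.12] n 4918
16.5 [ 0.5528 -0.2545  0.0655] 0.03463415969758574 72.73336172103882 [-6.73446162  3.58903755 20.77977041]
t 16.55 pos [ 0.5528 -0.2545  0.0655] yaw 79.88 tilt [ 0.0036 -0.002  -1.    ] F [-6.2  2.2 19.7]
shift cm [ 0.01 -0.   -0.  ] turn -0.0
```

Emit:
send_rows --increments '[[[0,-0.02,0.04,0],[0,-0.04,0.08,0],[0,-0.05,0.12,0],[0,-0.05,0.14,0],[0,-0.05,0.14,0]]]'

```text
clock: 17.05
eef_pos: [0.5528, -0.2545, 0.0654]
orientation: [0.767, 0.642, 0.001, 0.003]
wrist_force: [-8.8, 3.8, 26.4]
finger_gap: 0.0348
finger_force: 73.3
```

Emit:
send_rows --increments '[[[0,0,-0.1,0],[0,0,-0.2,0],[0,0,-0.3,0],[0,0,-0.38,0],[0,0,-0.38,0]]]'

```text
clock: 17.55
eef_pos: [0.5526, -0.2544, 0.0656]
orientation: [0.767, 0.642, 0.001, 0.002]
wrist_force: [2.6, -1.4, 6.5]
finger_gap: 0.035
finger_force: 71.2
```

Home is confirmed: z holds at 65.4–65.5 mm while the push rises to about 26 N. I'll unload and release.

Emit:
send_rows --increments '[[[0,0.02,-0.06,0],[0,0.04,-0.12,0],[0,0.04,-0.14,0],[0,0.04,-0.14,0],[0,0.04,-0.14,0]]]'

```text
clock: 18.05
eef_pos: [0.5525, -0.2543, 0.0657]
orientation: [0.767, 0.642, 0.001, 0.001]
wrist_force: [6.1, -3.1, 1.5]
finger_gap: 0.0347
finger_force: 70.7
```

Emit:
send_rows --increments '[[[0,0,0,0],[0,0,0,0],[0,0,0,0],[0,0,0,0],[0,0,0,0]]]' --hand 1

```text
clock: 18.55
eef_pos: [0.5514, -0.2538, 0.0652]
orientation: [0.767, 0.642, -0.0, -0.0]
wrist_force: [-0.4, 0.4, -0.3]
finger_gap: 0.0854
finger_force: 0.0
```

Emit:
send_rows --increments '[[[0,0,-0.5,0],[0,0,-2,0],[0,0,-5,0],[-2,0,-9,0],[-6,0,-12,0]]]'

```text
clock: 19.05
eef_pos: [0.5421, -0.3119, 0.19]
orientation: [0.766, 0.643, 0.001, 0.002]
wrist_force: [1.6, 0.2, 0.9]
finger_gap: 0.0852
finger_force: 0.0
```

Emit:
send_rows --increments '[[[0,0,0,0],[0,0,0,0],[0,0,0,0],[0,0,0,0],[0,0,0,0]]]'

```text
clock: 19.55
eef_pos: [0.5409, -0.312, 0.1844]
orientation: [0.766, 0.642, -0.0, -0.001]
wrist_force: [0.3, 0.1, 0.3]
finger_gap: 0.0855
finger_force: 0.0
```

```bash
python3 - <<'E'
from h import *
plan([.5528,-.2544,.18],79.9)
g=grab('wrist'); P=cloud(g); hsv=cv2.cvtColor(g[0],cv2.COLOR_RGB2HSV)
rr=np.hypot(P[...,0]-.5528,P[...,1]+.2532); br=(hsv[...,0]>5)&(hsv[...,0]<28)&(hsv[...,1]>120)&(rr<.03)&(P[...,2]>.066)
q=P[br&(rr<.017)]; n=np.linalg.lstsq(np.c_[q[:,:2],np.ones(len(q))],q[:,2],rcond=None)[0]
f=P[(rr>.023)&(rr<.035)&(abs(P[...,2]-.048)<.005)]
print('top z',np.median(q[:,2]),'slopes',np.degrees(n[:2]),'xy',P[br].mean(0),'face z',np.median(f[:,2]),'diff (26 if home)',np.median(q[:,2])-np.median(f[:,2]))
a=g[0]; b=cv2.resize(grab('side')[0][110:190,220:330],(440,320),interpolation=cv2.INTER_CUBIC)
cv2.imwrite('pics/end.png',cv2.cvtColor(np.hstack([a[20:340,80:440],b]),cv2.COLOR_RGB2BGR))
E
```

```text
t 19.55 pos [ 0.5409 -0.312   0.1844] yaw 79.93 tilt [-0.0015  0.001  -1.    ] F [0.3 0.1 0.3]
shift cm [5.88 0.16 0.44] turn 0.0
top z 0.07436679146521137 slopes [ 5.009772  42.3491609] xy [ 0.5527368  -0.25271202  0.07944586] face z 0.04806712452337225 diff (26 if home) 0.02629966694183912
```

View pics/end.png

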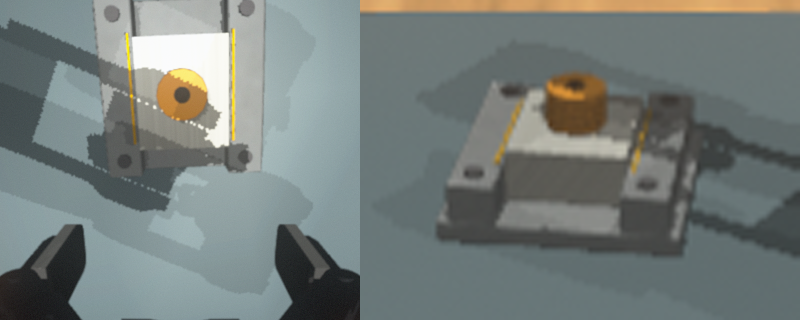

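The bushing stands in the carrier (left panel at 181,95), with the shoulder down on the face in both views and the gripper clear. The slope fit was spoiled by outlier depths, so I'll redo it robustly.

```bash
python3 - <<'E'
from h import *
g=grab('wrist'); P=cloud(g)
rr=np.hypot(P[...,0]-.5528,P[...,1]+.2530)
for nm,m in(('top',(rr<.015)&(abs(P[...,2]-.0743)<.002)),('face',(rr>.026)&(rr<.035)&(abs(P[...,2]-.048)<.002))):
    q=P[m]; c=q-q.mean(0); n=np.linalg.lstsq(np.c_[c[:,:2],np.ones(len(c))],c[:,2],rcond=None)[0]
    print(nm,len(q),np.median(q[:,2]),q[:,2].std(),np.degrees(n[:2]).round(2))
E
```

```text
top 1344 0.0744082802477724 0.0006869579513928054 [ 0.22 -0.97]
face 2679 0.04810454687836213 0.0007140026297803038 [-0.07  0.01]
```

The top reads 26.3 mm above the face with about 1° of slope, so it may be a few tenths of a millimetre proud on the -y side. I'll shut the fingers and press the flat top down gently to level it.

Emit:
send_rows --increments '[[[1.5,0.1,0,0],[3.5,0.16,0,0],[5,0.16,1,0],[5.6,0.16,3,0],[5.6,0.16,5,0]]]' --hand 0 --force 40

```text
clock: 20.2
eef_pos: [0.5528, -0.2562, 0.1345]
orientation: [0.766, 0.643, 0.0, 0.0]
wrist_force: [0.5, -0.4, -0.5]
finger_gap: 0.0123
finger_force: 0.0
```

Emit:
send_rows --increments '[[[0,0,1,0],[0,0,2,0],[0,0,3,0],[0,0,3.6,0],[0,0,3.6,0]]]'

```text
clock: 20.7
eef_pos: [0.5521, -0.2581, 0.0985]
orientation: [0.767, 0.642, -0.0, -0.001]
wrist_force: [-0.7, 0.2, -0.9]
finger_gap: -0.0003
finger_force: 0.0
```

```bash
python3 -c "
from h import *
plan([.5525,-.2560,.0875],79.9);print(r.observe()['finger_gap'])"
```

```text
t 20.7 pos [ 0.5521 -0.2581  0.0985] yaw 79.86 tilt [-1.1e-03  6.0e-04 -1.0e+00] F [-0.7  0.2 -0.9]
shift cm [0.21 0.01 1.1 ] turn -0.0
-0.00029865952169603723
```

Emit:
send_rows --increments '[[[0.1,0,0.3,0],[0.2,0,0.6,0],[0.2,0,0.85,0],[0.2,0,1.0,0],[0.2,0,1.1,0]]]'

```text
clock: 21.2
eef_pos: [0.5527, -0.2562, 0.0883]
orientation: [0.767, 0.642, -0.0, 0.0]
wrist_force: [-0.4, 0.3, 0.1]
finger_gap: -0.0001
finger_force: 0.0
```

Emit:
send_rows --increments '[[[0,0,0.05,0],[0,0,0.1,0],[0,0,0.15,0],[0,0,0.2,0],[0,0,0.25,0]]]'

```text
clock: 21.7
eef_pos: [0.5528, -0.2562, 0.0859]
orientation: [0.767, 0.642, 0.0, 0.0]
wrist_force: [-1.4, -0.5, -1.0]
finger_gap: 0.0
finger_force: 0.0
```

Emit:
send_rows --increments '[[[0,0,0.05,0],[0,0,0.1,0],[0,0,0.15,0],[0,0,0.2,0],[0,0,0.25,0]]]'

```text
clock: 22.2
eef_pos: [0.5533, -0.2566, 0.0851]
orientation: [0.767, 0.642, 0.0, 0.001]
wrist_force: [-1.9, 1.3, 10.0]
finger_gap: -0.0002
finger_force: 5.1
```

Emit:
send_rows --increments '[[[0,0,0.04,0],[0,0,0.08,0],[0,0,0.12,0],[0,0,0.16,0],[0,0,0.16,0]]]'

```text
clock: 22.7
eef_pos: [0.5534, -0.2566, 0.085]
orientation: [0.767, 0.642, 0.0, 0.001]
wrist_force: [-6.2, 2.2, 16.5]
finger_gap: 0.0
finger_force: 7.9
```

Emit:
send_rows --increments '[[[0,0,0.05,0],[0,0,0.1,0],[0,0,0.15,0],[0,0,0.2,0],[0,0,0.22,0]]]'

```text
clock: 23.2
eef_pos: [0.5536, -0.2567, 0.0849]
orientation: [0.767, 0.642, 0.001, 0.002]
wrist_force: [-11.8, 6.4, 28.0]
finger_gap: -0.0001
finger_force: 13.8
```

Emit:
send_rows --increments '[[[0,0,-0.3,0],[0,0,-0.7,0],[0,0,-2,0],[0,0,-6,0],[-4,0,-9.9,0]]]'

```text
clock: 23.7
eef_pos: [0.5472, -0.2886, 0.1759]
orientation: [0.765, 0.644, 0.0, -0.001]
wrist_force: [1.2, -1.0, -0.1]
finger_gap: 0.0003
finger_force: 0.0
```

Emit:
send_rows --increments '[[[-2,0,0,0],[-2,0,0,0],[-2,0,0,0],[-2,0,0,0],[-2,0,0,0]]]' --hand 1

```text
clock: 24.2
eef_pos: [0.5429, -0.3101, 0.1736]
orientation: [0.766, 0.642, -0.0, -0.001]
wrist_force: [0.2, -0.3, 0.0]
finger_gap: 0.0724
finger_force: 0.0
```

```bash
python3 - <<'E'
from h import *
g=grab('wrist'); P=cloud(g)
rr=np.hypot(P[...,0]-.5528,P[...,1]+.2530)
for nm,m in(('top',(rr<.015)&(abs(P[...,2]-.0743)<.002)),('face',(rr>.026)&(rr<.035)&(abs(P[...,2]-.048)<.002))):
    q=P[m]; c=q-q.mean(0); n=np.linalg.lstsq(np.c_[c[:,:2],np.ones(len(c))],c[:,2],rcond=None)[0]
    print(nm,len(q),np.median(q[:,2]),q[:,2].std(),np.degrees(n[:2]).round(2))
E
```

```text
top 1456 0.07431629498447591 0.0006520507710232686 [-0.43 -0.12]
face 2879 0.04809821822324495 0.0006846795194172649 [-0.04  0.08]
```

The bushing is now level and flush: the stiff stop came at the expected 74 mm top height. The robot is clear, so I'll hand in.

```bash
python3 -c "
from station import r
print(r.finish_job())"
```

```text
the job is handed in; nothing more can be done
None
```

The bronze bushing is pressed home in the carrier with its shoulder down on the face and level within what the camera can measure; it was released, nothing else was moved, and the job was handed in at about 24 s of the 64 s allowed.

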